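# Fit the hose coupler on the dust extractor's leaning spigot

## Robot

A 6-joint arm with a two-finger parallel gripper is mounted at the origin on the work surface. World frame = base frame: x ahead of the robot, y to its left, z up, the work surface at z = 0. Lengths are in mm, angles in rad, forces in N, time in s.
With the tool pointing down it reaches from about 400 to 925 mm from the base axis. Payload 12.5 kg.
Tool frame: the origin (TCP) lies midway between the tips of the shut fingers; the grasp point (between the pads) lies 19 mm behind it (env.tcp_to_grasp is the distance from the TCP to the grasp point, in mm); z points along the fingers, y is the line along which they close (so a half turn about z gives the same grasp; the last joint's range is limited). The gripper opens to 95 mm and grips with 3 to 60 N. Pads are 20 mm wide; open, the fingers measure 119 mm over their backs; the gripper's body (75 mm by 180 mm) begins 59 mm behind the grasp point.
Start: joints at [-1.337, 0.491, 1.559, -0, 1.092, -0.106], TCP at [208.335, -589.274, 214.661] pointing down, gripper open.
Joint ranges: [-3.1, 3.1], [-0.84, 2.19], [0.05, 2.79], [-1.13, 4.28], [0.06, 2.93], [-2.69, 2.69]. Speed limits (rad/s): [2.22, 2.22, 2.79, 3.14, 3.14, 3.14].

## Interface

Orientations are given as [roll, pitch, yaw] about the fixed x, y, z axes, in that order (R = Rz(yaw) Ry(pitch) Rx(roll)).
In Python, from cell import env gives the robot as it stands. The module is installed in compiled form; this text tells all that it offers.
- The arm moves only by the tool step_arm, never from a script. Its argument "plan" is a list that holds one entry, the list of rows, each a list of 5 numbers: the shift along the tool's x, y, z in mm, then the turn about the tool's z in degrees, then the opening, from -1 (shut) to 1 (fully open). A call has 1 to 8 rows; each row is the pose to reach, as a shift and turn from the pose commanded when the call began, along the tool's axes at that moment; what a row does not reach only later rows make up. A row lasts 1/12 s, in which the tool goes at most 41.7 mm and 7.16 degrees, less where a joint would pass 70% of its speed; a pose out of reach is approached as far as the arm can. A call with a gripper value outside its range is refused whole. The fingers move at their own pace and stop on an object; the grip force is fixed at half the most. Time passes only in rows, so rows that repeat a pose let the fingers close. It gives the time, the measured TCP pose, the force, the opening and the grip force at its end, in the units of the state.
- env.state(): the state, without advancing time (a new reading comes with each control period).
- env.read_camera(name): name is "side" or "top"; returns the picture (420x560x3 uint8, blue, green, red); there is no depth.
- env.get_calibration(name): a dict with "K" (3x3 intrinsics, pixels), "extrinsics" (4x4, takes a point from world to camera coordinates). Camera axes: x right, y up, looking along -z (the intrinsics and any distortion apply to the point x, -y, -z); pixel columns grow to the right and rows downward; lengths in mm; the calibration is good to about 2 mm. A picture is of the moment at which its call begins. get_calibration takes no time and is no camera call.
- env.job_done(): hands the job in; it is judged then, once.
The state is a dict: "t": time; "joints": joint angles; "qvel": joint speeds; "tau": joint torques, N m; "eef_pos": TCP position; "tcp_rot": TCP orientation; "ft_force": force on the tool from outside, world axes, zero at the start; "moment": the same for the moment, N m; "opening": opening from 0.0 (shut) to 1.0 (fully open); "grip_force": force on a finger pad.
Only numpy, scipy, OpenCV 4.12 (cv2) and the standard library are available. Lean on these libraries where they do the work, as an engineer would, in place of code of your own. Each camera call takes 0.05 s, during which the arm holds its last target. There are 200 camera calls.

## Task

Push the orange hose coupler, wide end first, onto the leaning metal spigot of the green dust extractor so that it presses the stiff yellow seal ring fully down against the flange, and leave it seated there. Leave the other things on the bench where they are.

Things in the scene. Friction and masses are not known exactly. Their poses are not given: they have to be found in the camera images.
- sleeve: Orange hose coupler, rigid stepped round tube 125 mm long, 0.14 kg, standing wide end down on either side of the extractor. Wide socket: outside 54, inside 46 mm diameter, 73 mm deep, open below, from 0 to 72 mm along the axis; cone to 80 mm; neck 40 mm outside from 80 to 125 mm, good to grip. Origin: centre of the open wide end; z along its axis to the neck end.
- sleeve_top (a point): Centre of the coupler's neck end, 125 mm from the origin along its z.
- spigot: Aluminium tube stub on the green sloping front: 42 mm diameter, 75 mm long, the last 10 mm tapering to 30 mm; the socket goes over it with 2 mm clearance all round. Leans 30 degrees from vertical towards the extractor's front (robot side). Origin: its foot's centre on the outer face of the 72 mm flange, 73 mm above the bench; z along it to its tip; y level. Fixed.
- spigot_tip (a point): Centre of the spigot's free end, 75 mm from its origin along its z.
- seal_ring (a joint): Yellow seal ring around the spigot, 60 mm diameter, 10 mm thick. Value: its distance from the flange in m; 0 is fully home, at most 0.034; starts 0.018 to 0.030. It slides stiffly: about 8 N moves it slowly (far more than the coupler's weight), and it stays where it is left (no spring).
- ring_top (a point): Centre of the ring's outer face, on which the coupler's rim presses; moves with the ring.
- seat (a point): Point on the spigot's axis 10 mm out from its origin: where the centre of the coupler's wide end lies when the ring is fully home.
- extractor: Green bench dust extractor with a sloping front and a black round filter cap at the rear, fixed to the bench: 240 mm long (x), 200 mm wide (y), its body 110 mm high, the cap's top at 130 mm behind. Origin: centre of its underside; its front, with the spigot, faces its own -x.
- grey_tube: Bystander: plain grey tube, 50 mm diameter, 90 mm high, standing on the other side of the extractor; too narrow inside for the spigot. Origin: centre of its lower end.
- tape_roll: Bystander: blue ring-shaped tape roll lying flat in front of the extractor, 100 mm diameter, 24 mm high. Origin: centre of its underside.
- hammer: Bystander: hammer lying on the bench to the robot's right, its handle along its x. Origin: on its underside.
- screwdriver: Bystander: screwdriver lying on the bench to the robot's left. Origin: on its underside.
- drink_bottle: Bystander: green drink bottle standing at the left, 68 mm diameter, 200 mm high. Origin: centre of its underside.

How it is judged (in metres and radians):
At the end, for the whole second after the job is handed in: The coupler sits on the spigot wide end first, in line with it within 0.1 rad, the centre of its wide end within 9 mm of the seat point; the yellow ring is within 5 mm of the flange; the coupler is at rest (distance between sleeve and seat below 0.009 m and angle between the z axis of sleeve and the z axis of spigot, either way round below 0.1 rad and z of sleeve_top in the frame of spigot above 0.1 m and value of joint seal_ring below 0.005 m and linear speed of sleeve below 0.02 m/s); the robot touches nothing.
It fails at once if a bystander (grey tube, tape roll, hammer, screwdriver or drink bottle) is moved more than 4 cm (distance of any of grey_tube, tape_roll, hammer, screwdriver, drink_bottle from where it was at the start of the episode above 0.04 m).
It also fails if it takes over 43 s, if anything falls off the work surface, if the arm or the gripper's body presses on something with over 40 N, if the wrist force passes 120 N, or if a joint passes its speed limit or range.

## Working session

There is one attempt and no reset: what is moved stays moved. The work goes in short steps, Python scripts to look and compute and a tool call to move; the robot and the scene stay as the last step left them, time stands still between calls to the robot, and variables do not carry over. Pictures are saved under pics/ and viewed, at most 10 in all, crops included, and the job is handed in when it is done.

Besides the shell and the picture viewer there is one more tool, called after "Request:" in YAML: its name, and indented under it one key for each argument. step_arm: Moves the arm, as the interface text tells. Its arguments: {"type":"object","properties":{"plan":{"type":"array"}},"required":["plan"]}

```bash
mkdir -p pics; python3 - <<'E'
from cell import env
import cv2,numpy as np
for n in("side","top"):
    cv2.imwrite(f"pics/{n}0.png",env.read_camera(n))
    c=env.get_calibration(n);print(n,np.round(c["K"],1).tolist(),np.round(c["extrinsics"],4).tolist(),[k for k in c])
s=env.state();print({k:np.round(v,3).tolist() for k,v in s.items()},env.tcp_to_grasp)
E
```

```text
side [[446.4, 0.0, 276.7], [0.0, 446.4, 206.8], [0.0, 0.0, 1.0]] [[-0.7236, -0.6902, 0.0011, 427.3458], [0.4298, -0.4493, 0.7832, -322.8094], [-0.5401, 0.5672, 0.6218, -926.4478], [0.0, 0.0, 0.0, 1.0]] ['K', 'extrinsics']
top [[495.1, 0.0, 270.6], [0.0, 495.1, 221.8], [0.0, 0.0, 1.0]] [[0.008, -0.9999, 0.0127, -21.3152], [0.9993, 0.0085, 0.0375, -567.3873], [-0.0376, 0.0124, 0.9992, -1486.8793], [0.0, 0.0, 0.0, 1.0]] ['K', 'extrinsics']
{'t': 0.1, 'joints': [-1.337, 0.491, 1.559, 0.0, 1.092, -0.106], 'qvel': [-0.0, -0.001, -0.002, -0.001, -0.001, -0.002], 'tau': [0.002, -61.362, -25.861, 0.069, 0.047, -0.0], 'eef_pos': [208.274, -589.011, 214.113], 'tcp_rot': [-3.141, -0.0, 0.34], 'ft_force': [-0.254, 0.224, -0.321], 'moment': [0.023, -0.007, -0.003], 'grip_force': 0.0, 'opening': 1.003} 18.8
```

View pics/side0.png

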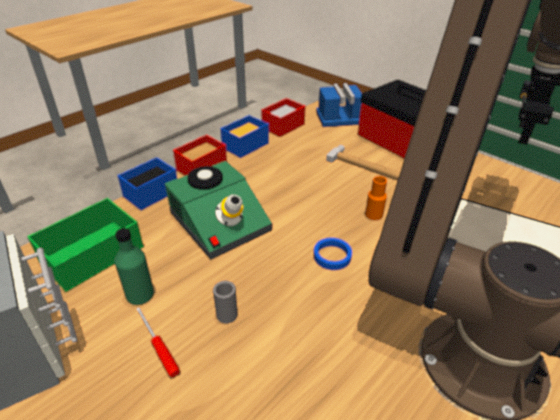

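View pics/top0.png

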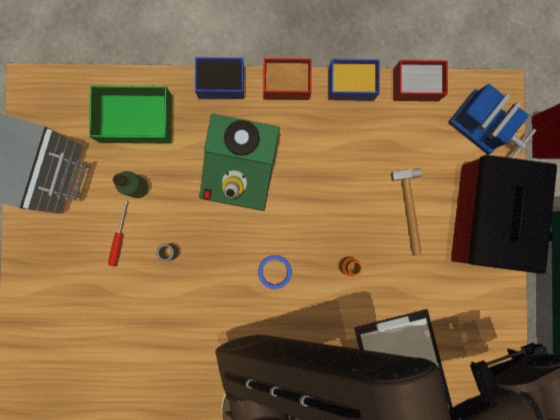

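The side view shows the orange coupler at about (376,200), the spigot with its yellow ring at (231,208) and the filter cap at (206,177). In the top view they are at (350,267), (233,185) and (241,137). The grey tube is on the left and the blue tape roll is in front of the extractor.

```bash
python3 - <<'E'
import cv2,numpy as np
s=cv2.imread("pics/side0.png");t=cv2.imread("pics/top0.png")
a=cv2.resize(s[160:260,160:280],None,fx=5,fy=5,interpolation=3)[:, :]
b=cv2.resize(t[105:220,190:290],None,fx=5,fy=5,interpolation=3)
a=cv2.resize(a,(400,int(a.shape[0]*400/a.shape[1])));b=cv2.resize(b,(400,460))
m=np.zeros((460,800,3),np.uint8);m[:a.shape[0],:400]=a;m[:,400:]=b
cv2.imwrite("pics/m0.png",m)
for n,i in(("s",s),("t",t)):
    h=cv2.cvtColor(i,cv2.COLOR_BGR2HSV)
    for nm,lo,hi in(("orange",(5,170,90),(15,255,255)),("yellow",(22,120,100),(34,255,255)),("green",(60,80,30),(85,255,255))):
        k=cv2.inRange(h,lo,hi);c,l,st,ce=cv2.connectedComponentsWithStats(k)
        print(n,nm,[(st[j].tolist(),ce[j].round(1).tolist()) for j in range(1,c) if st[j][4]>30])
E
```

```text
s orange [([246, 51, 99, 35, 519], [295.3, 67.0]), ([199, 59, 35, 19, 189], [216.1, 68.0]), ([95, 75, 94, 40, 604], [140.0, 95.0]), ([277, 107, 29, 30, 54], [295.6, 124.2]), ([62, 112, 21, 15, 134], [72.4, 118.9]), ([0, 123, 53, 28, 397], [24.7, 136.1]), ([358, 126, 43, 31, 63], [376.4, 142.8]), ([181, 142, 36, 20, 136], [198.8, 151.5]), ([365, 175, 22, 46, 737], [376.5, 198.2]), ([151, 335, 29, 43, 113], [165.5, 356.6])]
s yellow [([221, 197, 23, 20, 126], [229.1, 208.7])]
s green [([521, 0, 20, 30, 321], [531.0, 14.2]), ([509, 35, 26, 33, 486], [521.9, 53.3]), ([499, 70, 32, 30, 562], [512.9, 84.0]), ([549, 85, 11, 27, 214], [555.2, 98.2]), ([488, 101, 35, 33, 693], [505.9, 116.6]), ([530, 118, 30, 28, 552], [547.5, 131.6]), ([479, 130, 81, 49, 1775], [521.3, 153.1]), ([165, 162, 106, 90, 4207], [216.0, 207.2]), ([28, 198, 125, 106, 6966], [95.4, 248.9])]
t orange [([265, 67, 47, 27, 165], [292.0, 86.9]), ([108, 232, 15, 35, 110], [115.6, 249.2]), ([339, 257, 23, 20, 219], [350.3, 266.6])]
t yellow [([334, 66, 41, 25, 621], [352.4, 77.1]), ([114, 85, 38, 1, 38], [132.5, 85.0]), ([222, 177, 21, 18, 131], [233.2, 183.2])]
t green [([90, 88, 76, 50, 2692], [133.0, 116.0]), ([202, 115, 76, 94, 3442], [239.7, 159.6])]
```

View pics/m0.png

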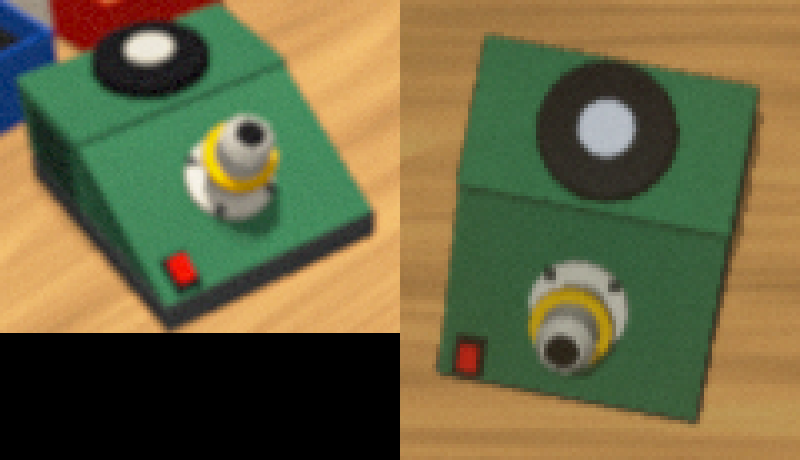

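The montage shows the spigot tip hole at side (235.3,199.6) and top (230.5,192.8). The cap centre is at side (205,174.4) and top (241.5,137), and the body ridge and rear edges are clear in the top view.

```bash
cat > h.py <<'E'
from cell import env
import cv2,numpy as np
from scipy.optimize import least_squares
C={n:env.get_calibration(n) for n in("side","top")}
def proj(n,P):
    c=C[n];P=np.atleast_2d(P).astype(float);q=P@c["extrinsics"][:3,:3].T+c["extrinsics"][:3,3]
    u=(q*[1,-1,-1])@c["K"].T;return u[:,:2]/u[:,2:]
def tri(a,b):
    r=least_squares(lambda p:np.r_[proj("side",p)[0]-a,proj("top",p)[0]-b],[600,0,100]);return r.x,r.fun
def onz(n,uv,z):
    return least_squares(lambda p:proj(n,[p[0],p[1],z])[0]-uv,[600,0]).x
E
python3 - <<'E'
from h import *
print("tip",*[v.round(1) for v in tri((235.3,199.6),(230.5,192.7))])
print("cap",*[v.round(1) for v in tri((205,174.3),(241.5,137))])
print("tip z138",onz("top",(230.5,192.7),138).round(1),onz("side",(235.3,199.6),138).round(1))
R=[onz("top",p,110) for p in((211.3,114),(279.5,126.8),(205.3,151),(272,164))]
print(np.round(R,1).tolist())
for a,b in((0,1),(2,3),(2,0),(3,1)): d=R[b]-R[a];print(np.hypot(*d).round(1),np.degrees(np.arctan2(d[1],d[0])).round(2))
th=np.linspace(0,6.283,60)
def cp(x,y):return np.vstack([np.c_[x+r*np.cos(th),y+r*np.sin(th),0*th+z] for z,r in((0,27),(72,27),(80,20),(125,20))])
def box(n,p):
    u=proj(n,cp(*p));return np.r_[u.min(0),u.max(0)]
S=np.array([364.5,174.5,386.5,220.5]);T=np.array([338.5,256.5,361.5,276.5])
for f in(lambda p:box("side",p)-S,lambda p:box("top",p)-T,lambda p:np.r_[box("side",p)-S,box("top",p)-T]):
    r=least_squares(f,[400,-200]);print("coupler",r.x.round(1),r.fun.round(1))
E
```

```text
tip [642.9  97.  138.4] [ 0.2  0.  -0.1 -0.1]
cap [800.7  68.4 127.4] [ 0.1  0.  -0.1 -0.1]
tip z138 [642.6  96.6] [643.7  97. ]
[[869.1, 155.5], [834.6, -38.7], [763.1, 171.2], [728.0, -18.2]]
197.3 -100.09
192.6 -100.51
107.2 -8.4
108.6 -10.89
coupler [ 439.1 -250.8] [-0.5  0.4  0.4 -0.4]
coupler [ 436.5 -250.7] [-0.3  0.3  0.2 -0.2]
coupler [ 437.7 -250.5] [-0.1  0.6  0.8 -0.1 -0.3 -0.2  0.1 -0.7]
```

Request:
step_arm:
  plan:
    - [[40,-30,0,7,1],[80,-60,0,14,1],[120,-90,0,21,1],[160,-120,0,28,1],[200,-150,0,29.7,1],[230,-170,0,29.7,1],[250,-185,0,29.7,1],[250,-185,0,29.7,1]]

```text
t: 0.77
eef_pos: [383.8, -328.0, 214.6]
tcp_rot: [-3.141, 0.0, -0.177]
ft_force: [0.0, -0.8, 1.4]
opening: 1.0
grip_force: 0.0
```

```bash
cat >> h.py <<'E'
from scipy.spatial.transform import Rotation as Ro
def st(): 
    s=env.state();print({k:np.round(s[k],2).tolist() for k in("t","joints","eef_pos","tcp_rot","ft_force","moment","opening","grip_force")});return s
def go(tgt):
    s=st();print("shift",(Ro.from_euler("xyz",s["tcp_rot"]).inv().apply(np.array(tgt)-s["eef_pos"])).round(1))
E
python3 -c "
from h import *
go([437.7,-250.5,86])"
```

```text
{'t': 0.77, 'joints': [-0.84, 0.32, 1.85, 0.0, 0.97, 0.91], 'eef_pos': [383.77, -328.05, 214.6], 'tcp_rot': [-3.14, 0.0, -0.18], 'ft_force': [0.04, -0.84, 1.38], 'moment': [0.1, 0.04, 0.0], 'opening': 1.0, 'grip_force': 0.0}
shift [ 39.5 -85.7 128.7]
```

Request:
step_arm:
  plan:
    - [[15,-35,0,0,1],[30,-65,0,0,1],[39.5,-85.7,10,0,1],[39.5,-85.7,50,0,1],[39.5,-85.7,50,0,1]]

```text
t: 1.18
eef_pos: [435.2, -251.7, 160.2]
tcp_rot: [-3.138, 0.006, -0.176]
ft_force: [-0.6, -0.3, -1.4]
opening: 1.002
grip_force: 0.0
```

```bash
python3 -c "
from h import *
go([437.7,-250.5,86])
s=env.read_camera('side');t=env.read_camera('top')
m=np.hstack([cv2.resize(s[110:240,310:440],(400,400)),cv2.resize(t[220:310,300:390],(400,400))]);cv2.imwrite('pics/m1.png',m)"
```

```text
{'t': 1.18, 'joints': [-0.66, 0.39, 1.91, -0.0, 0.84, 1.09], 'eef_pos': [435.16, -251.7, 160.22], 'tcp_rot': [-3.14, 0.01, -0.18], 'ft_force': [-0.65, -0.29, -1.37], 'moment': [0.08, 0.13, -0.03], 'opening': 1.0, 'grip_force': 0.0}
shift [ 2.8 -1.4 74.2]
```

View pics/m1.png

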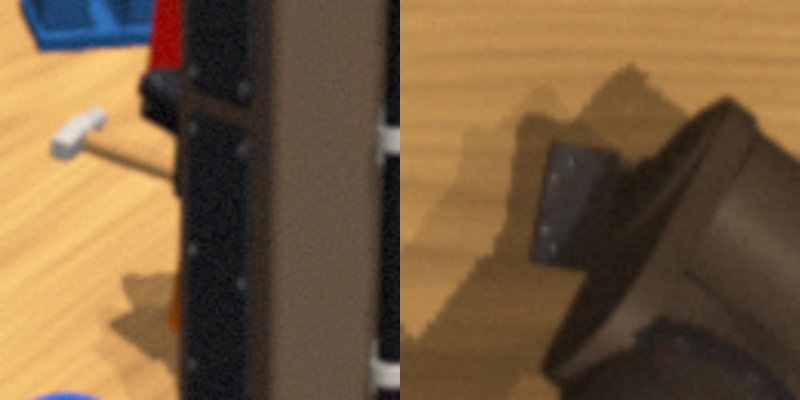

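The arm hides the coupler in both views, so I descend on the measured estimate.

Request:
step_arm:
  plan:
    - [[0,0,25,0,1],[0,0,50,0,1],[0,0,70,0,1],[0,0,78,0,1],[0,0,78,0,1],[0,0,78,0,1]]

```text
t: 1.78
eef_pos: [436.8, -255.1, 87.8]
tcp_rot: [3.141, -0.001, -0.179]
ft_force: [0.9, -0.7, -0.2]
opening: 0.998
grip_force: 0.0
```

Request:
step_arm:
  plan:
    - [[0,0,0,0,-1],[0,0,0,0,-1],[0,0,0,0,-1],[0,0,0,0,-1],[0,0,0,0,-1],[0,0,0,0,-1],[0,0,0,0,-1],[0,0,0,0,-1]]

```text
t: 2.45
eef_pos: [436.5, -254.2, 86.6]
tcp_rot: [3.142, 0.0, -0.179]
ft_force: [0.2, 0.9, -0.0]
opening: 0.497
grip_force: 0.2
```

Request:
step_arm:
  plan:
    - [[0,0,0,0,-1],[0,0,0,0,-1],[0,0,0,0,-1],[0,0,0,0,-1],[0,0,0,0,-1],[0,0,0,0,-1]]

```text
t: 2.95
eef_pos: [436.4, -254.2, 86.6]
tcp_rot: [3.142, 0.0, -0.179]
ft_force: [0.2, 0.1, -1.7]
opening: 0.418
grip_force: 29.9
```

Request:
step_arm:
  plan:
    - [[0,0,-20,0,-1],[0,0,-50,0,-1],[0,0,-80,0,-1],[0,0,-110,0,-1],[0,0,-140,0,-1],[10,-26,-160,0,-1],[23,-60,-170,0,-1],[35,-92,-170,0,-1]]

```text
t: 3.62
eef_pos: [488.3, -169.4, 259.3]
tcp_rot: [3.14, -0.004, -0.18]
ft_force: [1.1, 0.0, -2.8]
opening: 0.419
grip_force: 29.9
```

Request:
step_arm:
  plan:
    - [[11,-29,0,0,-1],[22,-58,0,0,-1],[33,-87,0,0,-1],[44,-116,0,0,-1],[55,-145,0,0,-1],[66,-174,0,0,-1],[77,-203,0,0,-1],[80,-215,0,0,-1]]

```text
t: 4.28
eef_pos: [605.4, 30.4, 256.2]
tcp_rot: [-3.141, -0.0, -0.177]
ft_force: [-0.2, 0.3, -1.8]
opening: 0.417
grip_force: 29.9
```

```bash
python3 -c "
from h import *
go([648.4,96.1,241.6])"
```

```text
{'t': 4.28, 'joints': [-0.06, 0.43, 1.55, 0.0, 1.16, 1.69], 'eef_pos': [605.45, 30.39, 256.2], 'tcp_rot': [-3.14, -0.0, -0.18], 'ft_force': [-0.24, 0.32, -1.78], 'moment': [0.01, -0.01, -0.03], 'opening': 0.42, 'grip_force': 29.85}
shift [ 30.7 -72.2  14.6]
```

Request:
step_arm:
  plan:
    - [[10,-25,0,0,-1],[20,-50,0,0,-1],[30,-71,0,0,-1],[30.5,-72,8,0,-1],[30.5,-72,8,0,-1],[30.5,-72,8,0,-1],[30.5,-72,8,0,-1]]

```text
t: 4.87
eef_pos: [646.5, 91.9, 248.7]
tcp_rot: [3.141, 0.0, -0.179]
ft_force: [-0.1, 0.6, -1.7]
opening: 0.417
grip_force: 29.9
```

```bash
python3 -c "
from h import *
go([648.4,96.1,241.6])
s=env.read_camera('side');t=env.read_camera('top')
print(proj('side',[648,96,155]),proj('top',[648,96,155]))
m=np.hstack([cv2.resize(s[130:260,165:295],(400,400),interpolation=3),cv2.resize(t[130:230,180:280],(400,400),interpolation=3)]);cv2.imwrite('pics/m2.png',m)"
```

```text
{'t': 4.87, 'joints': [0.04, 0.5, 1.44, -0.0, 1.2, 1.79], 'eef_pos': [646.51, 91.92, 248.67], 'tcp_rot': [3.14, 0.0, -0.18], 'ft_force': [-0.13, 0.63, -1.67], 'moment': [0.03, 0.03, -0.01], 'opening': 0.42, 'grip_force': 29.85}
shift [ 1.1 -4.5  7.1]
[[234.04868751 193.36176127]] [[230.31346655 190.1210832 ]]
```

View pics/m2.png

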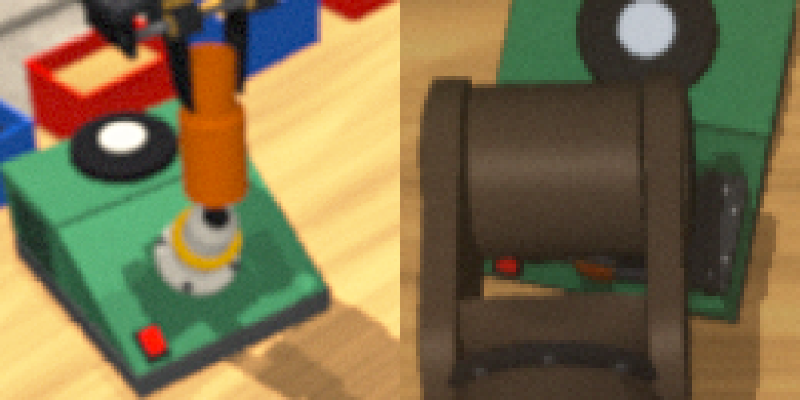

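The side view shows the coupler upright above the spigot, with its open end at about (235,192). That matches the predicted position. I now lower it over the tip.

Request:
step_arm:
  plan:
    - [[1,-4.5,5,0,-1],[1,-4.5,12,0,-1],[1,-4.5,20,0,-1],[1,-4.5,22,0,-1],[1,-4.5,22,0,-1],[1,-4.5,22,0,-1]]

```text
t: 5.47
eef_pos: [648.7, 97.1, 226.3]
tcp_rot: [3.141, 0.0, -0.179]
ft_force: [-0.3, -1.1, -1.7]
opening: 0.419
grip_force: 29.9
```

```bash
python3 -c "
from h import *
go([648.4,96.1,218])"
```

```text
{'t': 5.47, 'joints': [0.05, 0.53, 1.46, -0.0, 1.15, 1.8], 'eef_pos': [648.71, 97.15, 226.32], 'tcp_rot': [3.14, 0.0, -0.18], 'ft_force': [-0.26, -1.08, -1.69], 'moment': [0.02, 0.05, 0.06], 'opening': 0.42, 'grip_force': 29.85}
shift [-0.1  1.1  8.3]
```

Request:
step_arm:
  plan:
    - [[0,1,3,0,-1],[0,1,6,0,-1],[0,1,7,0,-1],[-2,1,7,0,-1],[-4,1,7,0,-1],[-6,1,7,0,-1],[-6,1,7,0,-1]]

```text
t: 6.05
eef_pos: [643.0, 97.3, 220.2]
tcp_rot: [-3.141, -0.002, -0.178]
ft_force: [3.5, 0.7, -1.1]
opening: 0.419
grip_force: 30.0
```

Request:
step_arm:
  plan:
    - [[-4,0,1,0,-1],[-8,0,2.5,0,-1],[-12,0,4,0,-1],[-17,0,5.5,0,-1],[-21,0,7.5,0,-1],[-25,0,9.5,0,-1],[-25,0,9.5,0,-1]]

```text
t: 6.63
eef_pos: [617.1, 101.9, 209.8]
tcp_rot: [3.141, 0.001, -0.178]
ft_force: [1.8, 1.5, 2.0]
opening: 0.415
grip_force: 30.0
```

```bash
python3 -c "
from h import *
st()
s=env.read_camera('side');cv2.imwrite('pics/m3.png',cv2.resize(s[130:260,165:295],(500,500),interpolation=3))"
```

```text
{'t': 6.63, 'joints': [0.06, 0.5, 1.56, 0.0, 1.08, 1.81], 'eef_pos': [617.12, 101.93, 209.76], 'tcp_rot': [3.14, 0.0, -0.18], 'ft_force': [1.81, 1.47, 1.95], 'moment': [0.38, -0.69, 0.07], 'opening': 0.41, 'grip_force': 30.0}
```

View pics/m3.png

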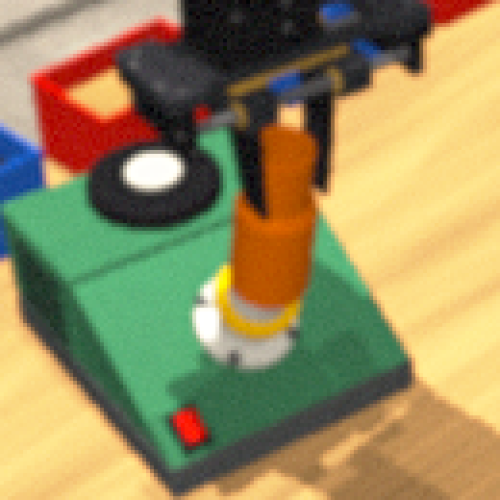

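The coupler is capturing the spigot and pivoting in the grip as planned, with forces under 3 N. I continue the arc.

Request:
step_arm:
  plan:
    - [[-4,0,2.5,0,-1],[-8,0,5,0,-1],[-12,0,7.5,0,-1],[-16,0,10.5,0,-1],[-20,0,13.5,0,-1],[-22,0,15.5,0,-1],[-22,0,15.5,0,-1]]

```text
t: 7.27
eef_pos: [595.6, 105.7, 193.9]
tcp_rot: [3.141, 0.002, -0.178]
ft_force: [1.1, -0.7, 1.0]
opening: 0.415
grip_force: 30.0
```

```bash
cat >> h.py <<'E'
F=np.array([679.9,90.4,73]);A=np.array([-.492,.0885,.866]);L=105.4
def ax():
    s=st();g=s["eef_pos"]+np.array([0,0,18.8]);d=(g-F)@A;e=g-F-d*A
    R=Ro.from_euler("xyz",s["tcp_rot"]);print("d_end",round(d-L,1),"off tool",R.inv().apply(e).round(1),"A tool",R.inv().apply(A).round(3))
E
python3 -c "
from h import *
ax()"
```

```text
{'t': 7.27, 'joints': [0.07, 0.48, 1.63, -0.0, 1.03, 1.82], 'eef_pos': [595.57, 105.69, 193.89], 'tcp_rot': [3.14, 0.0, -0.18], 'ft_force': [1.13, -0.7, 1.03], 'moment': [0.2, -0.42, 0.06], 'opening': 0.41, 'grip_force': 30.0}
d_end 58.4 off tool [-3.8 -0.1  2.2] A tool [-0.501  0.001 -0.865]
```

Request:
step_arm:
  plan:
    - [[3,0,1,0,-1],[4.5,0,3.5,0,-1],[6,0,6,0,-1],[7.5,0,8.5,0,-1],[9,0,11,0,-1],[9.5,0,12,0,-1],[9.5,0,12,0,-1]]

```text
t: 7.85
eef_pos: [605.7, 103.8, 182.1]
tcp_rot: [3.141, 0.001, -0.179]
ft_force: [-0.3, -0.4, -1.5]
opening: 0.411
grip_force: 30.0
```

```bash
python3 -c "
from h import *
ax()"
```

```text
{'t': 7.85, 'joints': [0.06, 0.51, 1.62, -0.0, 1.01, 1.81], 'eef_pos': [605.72, 103.84, 182.1], 'tcp_rot': [3.14, 0.0, -0.18], 'ft_force': [-0.35, -0.39, -1.47], 'moment': [0.05, 0.08, -0.03], 'opening': 0.41, 'grip_force': 29.99}
d_end 43.0 off tool [-1.2 -0.1  0.7] A tool [-0.501  0.001 -0.866]
```

Free sliding so far, with near-zero force and the end 43 mm out on the axis. I keep pushing along the axis.

Request:
step_arm:
  plan:
    - [[1.5,0,2,0,-1],[3,0,4.5,0,-1],[4.5,0,7,0,-1],[6,0,9.5,0,-1],[7.5,0,12,0,-1],[8,0,13,0,-1],[8,0,13,0,-1],[8,0,13,0,-1]]

```text
t: 8.52
eef_pos: [612.9, 102.8, 169.9]
tcp_rot: [3.142, 0.001, -0.178]
ft_force: [-6.2, 1.9, 5.1]
opening: 0.419
grip_force: 30.0
```

```bash
python3 -c "
from h import *
ax()"
```

```text
{'t': 8.52, 'joints': [0.06, 0.53, 1.62, 0.0, 0.99, 1.81], 'eef_pos': [612.9, 102.78, 169.89], 'tcp_rot': [3.14, 0.0, -0.18], 'ft_force': [-6.23, 1.86, 5.06], 'moment': [0.28, 1.08, 0.02], 'opening': 0.42, 'grip_force': 30.01}
d_end 28.8 off tool [-1.  -0.3  0.6] A tool [-0.501  0.    -0.865]
```

Request:
step_arm:
  plan:
    - [[1,0,1.7,0,-1],[2,0,3.5,0,-1],[3,0,5.2,0,-1],[4,0,7,0,-1],[5,0,8.7,0,-1],[6,0,10.5,0,-1],[6.5,0,11.3,0,-1],[6.5,0,11.3,0,-1]]

```text
t: 9.18
eef_pos: [618.6, 101.9, 158.6]
tcp_rot: [-3.142, 0.003, -0.178]
ft_force: [-10.9, 3.2, 7.4]
opening: 0.415
grip_force: 30.0
```

```bash
python3 -c "
from h import *
ax()"
```

```text
{'t': 9.18, 'joints': [0.06, 0.55, 1.61, 0.0, 0.98, 1.81], 'eef_pos': [618.64, 101.94, 158.65], 'tcp_rot': [-3.14, 0.0, -0.18], 'ft_force': [-10.89, 3.17, 7.37], 'moment': [0.6, 1.71, 0.03], 'opening': 0.41, 'grip_force': 30.03}
d_end 16.2 off tool [-1.5 -0.5  0.9] A tool [-0.502  0.    -0.865]
```

Request:
step_arm:
  plan:
    - [[0.5,0,0.9,0,-1],[1,0,1.7,0,-1],[1.5,0,2.6,0,-1],[2,0,3.5,0,-1],[2.5,0,4.3,0,-1],[3,0,5.2,0,-1],[3,0,5.2,0,-1],[3,0,5.2,0,-1]]

```text
t: 9.85
eef_pos: [620.4, 102.1, 155.6]
tcp_rot: [-3.141, 0.004, -0.178]
ft_force: [-24.5, 5.5, 29.7]
opening: 0.419
grip_force: 30.0
```

Request:
step_arm:
  plan:
    - [[0.5,0,0.9,0,-1],[1,0,1.7,0,-1],[1,0,1.7,0,-1],[1,0,1.7,0,-1]]

```text
t: 10.18
eef_pos: [622.5, 101.8, 154.3]
tcp_rot: [-3.141, 0.001, -0.178]
ft_force: [-20.6, 4.8, 28.0]
opening: 0.418
grip_force: 30.0
```

```bash
python3 -c "
from h import *
ax()"
```

```text
{'t': 10.18, 'joints': [0.06, 0.56, 1.61, 0.0, 0.97, 1.8], 'eef_pos': [622.53, 101.79, 154.29], 'tcp_rot': [-3.14, 0.0, -0.18], 'ft_force': [-20.65, 4.76, 27.99], 'moment': [1.01, 2.98, 0.1], 'opening': 0.42, 'grip_force': 30.0}
d_end 10.5 off tool [-0.5 -1.1  0.3] A tool [-0.501 -0.001 -0.865]
```

Request:
step_arm:
  plan:
    - [[0.5,0,1,0,-1],[1,0,2,0,-1],[1.5,0,3,0,-1],[1.5,0,3,0,-1]]

```text
t: 10.52
eef_pos: [624.6, 101.3, 151.0]
tcp_rot: [-3.141, 0.0, -0.178]
ft_force: [-17.2, 4.1, 25.6]
opening: 0.414
grip_force: 30.0
```

```bash
python3 -c "
from h import *
ax()"
```

```text
{'t': 10.52, 'joints': [0.06, 0.57, 1.61, 0.0, 0.97, 1.8], 'eef_pos': [624.56, 101.33, 151.03], 'tcp_rot': [-3.14, 0.0, -0.18], 'ft_force': [-17.22, 4.14, 25.56], 'moment': [0.72, 2.3, -0.03], 'opening': 0.41, 'grip_force': 30.01}
d_end 6.6 off tool [-0.4 -1.   0.2] A tool [-0.5   -0.001 -0.866]
```

The end distance reads past the seat with a constant slip force of about 31 N, so the ring is on the flange and the pads are sliding. I release and back off upward.

Request:
step_arm:
  plan:
    - [[0,0,0,0,1],[0,0,0,0,1],[0,0,0,0,1],[0,0,0,0,1],[0,0,0,0,1],[0,0,0,0,1],[0,0,0,0,1],[0,0,0,0,1]]

```text
t: 11.18
eef_pos: [625.6, 100.4, 148.3]
tcp_rot: [3.142, -0.0, -0.179]
ft_force: [-0.3, -0.0, 0.0]
opening: 0.919
grip_force: 0.0
```

Request:
step_arm:
  plan:
    - [[0,0,0,0,1],[0,0,-15,0,1],[0,0,-40,0,1],[0,0,-70,0,1],[0,0,-100,0,1],[-30,0,-130,0,1],[-60,0,-150,0,1],[-90,0,-150,0,1]]

```text
t: 11.85
eef_pos: [537.0, 116.6, 302.3]
tcp_rot: [-3.14, -0.006, -0.179]
ft_force: [1.0, -0.1, 0.5]
opening: 0.998
grip_force: 0.0
```

```bash
python3 -c "
from h import *
st()
s=env.read_camera('side');t=env.read_camera('top')
for d in (125+10,10): print(proj('side',F+d*A),proj('top',F+d*A))
m=np.hstack([cv2.resize(s[130:260,165:295],(500,500),interpolation=3),cv2.resize(t[140:240,190:250],(300,500),interpolation=3)]);cv2.imwrite('pics/m4.png',m)"
```

```text
{'t': 11.85, 'joints': [0.09, 0.3, 1.63, -0.0, 1.21, 1.84], 'eef_pos': [537.01, 116.56, 302.26], 'tcp_rot': [-3.14, -0.01, -0.18], 'ft_force': [0.96, -0.08, 0.46], 'moment': [0.04, 0.02, 0.01], 'opening': 1.0, 'grip_force': 0.0}
[[240.82975305 188.83106957]] [[226.88671895 201.68739238]]
[[230.16635289 210.49627311]] [[233.79243161 183.39786288]]
```

View pics/m4.png

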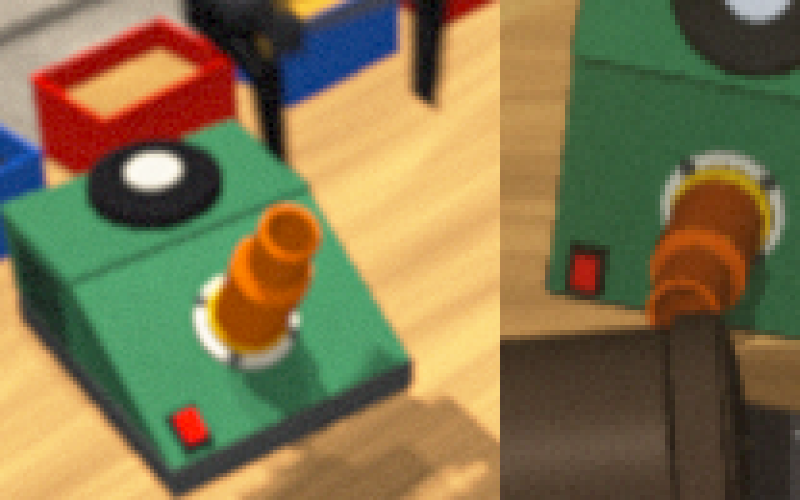

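The coupler sits in line on the spigot with the ring against the flange. Its neck end is at side (240.4,189.3) against a predicted (240.8,188.8) when fully seated. The gripper is clear.

```bash
python3 -c "
from cell import env
print(env.job_done())"
```

```text
the job is handed in; nothing more can be done
None
```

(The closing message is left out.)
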